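# Hook up the return spring of a ring bender

## Robot

A 7-joint arm with a two-finger parallel gripper is mounted at the origin on the work surface. World frame = base frame: x ahead of the robot, y to its left, z up, the work surface at z = 0. Lengths are in m, angles in rad, forces in N, time in s.
With the tool pointing down it reaches from about 0.4 to 0.85 m from the base axis. Payload 4.4 kg.
Tool frame: the origin (TCP) lies between the finger pads; the fingertips stand 17 mm ahead of it and the grasp point (between the pads) lies 2 mm behind it; z points along the fingers, y is the line along which they close (so a half turn about z gives the same grasp; the last joint's range is limited). The gripper opens to 94 mm and grips with 3 to 60 N. Pads are 16 mm wide; open, the fingers measure 119 mm over their backs; the gripper's body (75 mm by 177 mm) begins 78 mm behind the grasp point.
Start: joints at [1.228, 0.628, 0.038, 1.517, -0.027, 0.996, -0.02], TCP at [0.178, -0.625, 0.222] pointing down, gripper open.
Joint ranges: [-3.06, 3.06], [-0.37, 2.12], [-1.25, 1.32], [0.18, 2.47], [-1.1, 4.24], [0.23, 1.98], [-2.94, 2.94]. Speed limits (rad/s): [2.57, 2.57, 3.14, 3.14, 3.14, 3.14, 3.14].

## Interface

Orientations are given as a unit quaternion [x, y, z, w].
In Python, from station import robot gives the robot as it stands.
- The arm moves only by the tool jog_arm, never from a script. Its argument "motion" is text: rows parted by semicolons, each of 7 numbers parted by spaces: the gripper command: -1 is fully open, 1 is shut, values between are in proportion, then the shift along the tool's x, y, z in units of 30 mm (1.0 is 30 mm), then the turn, a rotation vector about the tool's x, y, z in degrees. In form: jaw x y z wx wy wz; .... A call has 1 to 5 rows; each row shifts and turns the commanded pose from where the row before left it, along the tool's axes as they then stand; what a row does not reach is not made up. A row lasts 1/10 s, in which the tool goes at most 50 mm and 8.59 degrees, less where a joint would pass 70% of its speed; a pose out of reach is approached as far as the arm can. A call is refused whole if a number of a shift passes 1 or a number of a turn 8.59, either way. A call with a gripper value outside its range is refused whole. The fingers move at their own pace and stop on an object; "newtons" is the grip in N (left out, the last holds). Time passes only in rows, so rows that do not move let the fingers close. It gives the time, the measured TCP pose, the force, the opening and the grip force at its end, in the units of the state.
- robot.get_state(): the state, without advancing time (a new reading comes with each control period).
- robot.snapshot(name): name is "scene" or "side" or "wrist"; returns a dict with "img" (480x640x3 uint8, blue, green, red), "z_map" (480x640 float32, m along the optical axis (not along the pixel's ray), 0 where there is no reading), "fov_y" (degrees; the focal length in pixels is half the picture's height over the tangent of half this angle, whatever the lens; pixels are square), "cx", "cy" (the principal point, pixels), "k1" (the pictures are not rectified: a ray, as slopes to the right and down, at radius r is drawn at 1 + k1 r^2 times it, then the intrinsics apply), "cam_to_world" (4x4, takes a point from camera to world coordinates). Camera axes: x right, y down, z forward; pixel columns grow to the right and rows downward; lengths in m; the calibration is good to about 2 mm. A picture is of the moment at which its call begins.
- robot.job_done(): hands the job in; it is judged then, once.
The state is a dict: "t": time; "joints": joint angles; "joint_vel": joint speeds; "joint_efforts": joint torques, N m; "ee_pos": TCP position; "ee_rot": TCP orientation; "force": force on the tool from outside, world axes, zero at the start; "wrist_torque": the same for the moment, N m; "finger_gap": finger opening in m; "grasp_force": force on a finger pad.
Only numpy, scipy, OpenCV 4.12 (cv2) and the standard library are available. Lean on these libraries where they do the work, as an engineer would, in place of code of your own. Each camera call takes 0.05 s, during which the arm holds its last target. There are 200 camera calls.

## Task

The ring bender's return spring has come off. Take the teal-handled spring puller from the wooden tool block, use it to draw the spring out by its red pull ring and swing the hook onto the brass anchor post so that the spring stays hooked there under tension; keep fingers and arm off the spring itself. Then stand the puller back upright, fully down, in the empty socket of the tool block.

Things in the scene. Friction and masses are not known exactly. Their poses are not given: they have to be found in the camera images.
- puller: Loose spring puller, 0.12 kg, upright in a socket of the tool block. Origin: centre of the underside of its steel guard disc (50 mm wide, 6 mm thick), z up. Above: square teal handle, 24 x 24 mm, sides along x and y, from 6 to 70 mm above the origin; grip about 38 mm up. Below: a straight 7 mm steel pin with a 9 mm ball tip, reaching 58 mm below the origin.
- tool_block: Fixed wooden block, 76 (x) x 200 (y) x 64 mm high, origin centre of its underside. Two square sockets, 28 x 28 mm, go through it on its middle line at y = +55 and -55 mm. One holds the puller, the other a bezel pusher (dark round wooden knob, 40 mm wide, 66 mm high, not needed), either way round. Each tool's guard or collar rests on the block's top, its shaft hanging inside.
- spring_pivot (a point): Point on the axis of the steel stud that holds the spring's fixed end on the green ring bender (plate 150 x 270 mm, top 18 mm above the bench). The spring lies level, 45 mm above the bench as this point; it swings level about the stud (stays where left), stretches away from it by up to 60 mm, and cannot lift or tip. Pull: 1.6 N slack, plus 0.08 N per mm.
- spring_hook: Spring's moving end: 4 mm wire hook, red ring beyond. Origin: where the post's centre lies when hooked; x along the spring away from the pivot, y to the hook's open side. Origin to pivot: 135 mm slack, 155 hooked. Shank at y = -9 mm; coil ends at x = -47 mm; lip tip at x = -8, y = +18 mm. The post can enter from +y while the origin is drawn to 171-190 mm; let back, the bend then takes it.
- pull_ring (a point): Centre of the red pull ring, which lies flat 45 mm above the bench, 24.5 mm beyond the hook's origin along its x axis. Opening 28 mm across, wire 5 mm thick. The puller's pin goes down into it; the bender's plate (top 18 mm above the bench) may lie below.
- anchor_post: Upright brass post on the bender, 10 mm thick, 15 mm head, top 58 mm above the bench. Origin on its axis at spring height, 155 mm from the pivot. The slack spring starts swung 0.35-0.6 rad clockwise (from above) of the line pivot to post, its hook's open side facing the post. Dark pins, rollers and lever (at most 70 mm high) stand 30 mm or more from that line on the far side.
Not all that is in view belongs to the job. What is shaped like the puller but pink or purple is not meant.

How it is judged:
On the way:
1. the spring is drawn out past the post's distance by the puller in its ring (horizontal distance between spring_hook and spring_pivot above 0.164 m and contact force between puller and spring_hook above 1 N), for 0.1 s.
At the end, for the whole second after the job is handed in: The post sits in the bend of the spring's hook (hook's origin within 6 mm of the post's axis, seen from above), the puller stands in a socket of the tool block, its guard resting on the block's top (within 6 mm in height), upright within 0.15 rad, at rest and off the spring (horizontal distance between spring_hook and anchor_post below 0.006 m and z of puller in the frame of tool_block between 0.058 and 0.07 m and x of puller in the frame of tool_block between -0.018 and 0.018 m and y of puller in the frame of tool_block between -0.075 and 0.075 m and angle between puller's own z axis and vertical below 0.15 rad and linear speed of puller below 0.03 m/s and contact force between puller and spring_hook below 0.1 N); the robot touches nothing.
It fails at once if the gripper or arm touches the spring's hook or ring itself (contact force between any of the fingers, the arm and spring_hook above 0.5 N).
It also fails if it takes over 54 s, if anything falls off the work surface, if the arm or the gripper's body presses on something with over 40 N, if the wrist force passes 120 N, or if a joint passes its speed limit or range.

## Working session

There is one attempt and no reset: what is moved stays moved. The work goes in short steps, Python scripts to look and compute and a tool call to move; the robot and the scene stay as the last step left them, time stands still between calls to the robot, and variables do not carry over. Pictures are saved under pics/ and viewed, at most 10 in all, crops included, and the job is handed in when it is done.

Besides the shell and the picture viewer there is one more tool, called as name(argument=value, ...), one argument or row to a line, values as JSON. jog_arm: Moves the arm, as the interface text tells. Its arguments: {"type":"object","properties":{"motion":{"type":"string"},"newtons":{"type":"number"}},"required":["motion"]}

```bash
ls; mkdir -p pics; cat > h.py <<'E'
import numpy as np, cv2
from station import robot
def snap(n):
    s=robot.snapshot(n); s['f']=240/np.tan(np.radians(s['fov_y'])/2); return s
def ray(s,u,v):
    K=np.array([[s['f'],0,s['cx']],[0,s['f'],s['cy']],[0,0,1]])
    xd=np.array([(u-s['cx'])/s['f'],(v-s['cy'])/s['f']]); x=xd.copy()
    for _ in range(20): x=xd/(1+s['k1']*(x@x))
    T=np.array(s['cam_to_world']); return T[:3,3],T[:3,:3]@np.array([x[0],x[1],1])
def onz(s,u,v,z):
    o,d=ray(s,u,v); return o+d*(z-o[2])/d[2]
def pt(s,u,v):
    o,d=ray(s,u,v); return o+d*s['z_map'][int(v),int(u)]
def proj(s,p):
    T=np.linalg.inv(np.array(s['cam_to_world'])); q=T[:3,:3]@p+T[:3,3]; x=q[:2]/q[2]; x=x*(1+s['k1']*(x@x)); return x*s['f']+[s['cx'],s['cy']]
E
python3 - <<'E'
from h import *
import pickle
for n in('scene','side','wrist'):
    s=snap(n); pickle.dump(s,open(n+'.pkl','wb')); cv2.imwrite(f'pics/{n}0.png',s['img']); print(n,s['fov_y'],s['k1'],np.round(s['cam_to_world'],3).tolist())
st=robot.get_state(); print(st)
a=cv2.imread('pics/scene0.png');
E
```

```text
pics
scene 57.14532049286444 -9.059527243401841e-05 [[0.092, 0.716, -0.692, 1.043], [0.996, -0.078, 0.052, -0.049], [-0.016, -0.694, -0.72, 0.588], [0.0, 0.0, 0.0, 1.0]]
side 51.484841486433 -0.08554034085881049 [[-0.928, -0.197, 0.315, 0.277], [-0.371, 0.527, -0.765, 0.59], [-0.015, -0.827, -0.562, 0.547], [0.0, 0.0, 0.0, 1.0]]
wrist 64.19905180599714 0.007628248028238932 [[0.274, -0.935, -0.225, 0.243], [-0.962, -0.266, -0.062, -0.608], [-0.002, 0.233, -0.972, 0.383], [0.0, 0.0, 0.0, 1.0]]
{'t': 0.15, 'joints': array([ 1.22817315,  0.62912551,  0.0384255 ,  1.51810861, -0.02697784,
        0.9963023 , -0.0200211 ]), 'joint_vel': array([ 1.21265321e-03, -8.71779235e-04, -9.75777240e-04, -1.78227663e-03,
       -1.91431821e-06,  6.18018146e-04, -1.12668571e-03]), 'joint_efforts': array([ 1.44345944e-03, -5.50089490e+01,  1.14493702e+00, -1.86816198e+01,
       -5.21727651e-02,  2.09196255e-02,  9.12476503e-05]), 'ee_pos': array([ 0.17755569, -0.62478887,  0.22177971]), 'ee_rot': array([ 9.90435447e-01,  1.37975055e-01, -1.03703807e-04, -7.05724733e-04]), 'force': array([-0.19863949, -0.0027227 ,  0.1518505 ]), 'wrist_torque': array([-0.02126232, -0.04584058, -0.00202746]), 'grasp_force': 0.0, 'finger_gap': 0.09423483095155123}
```

View pics/scene0.png

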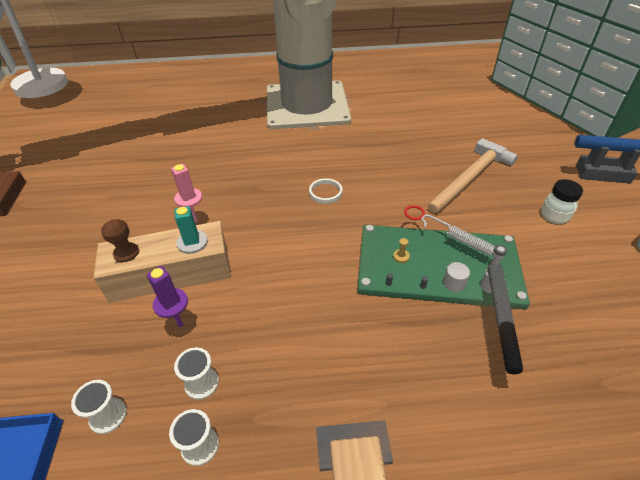

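View pics/side0.png

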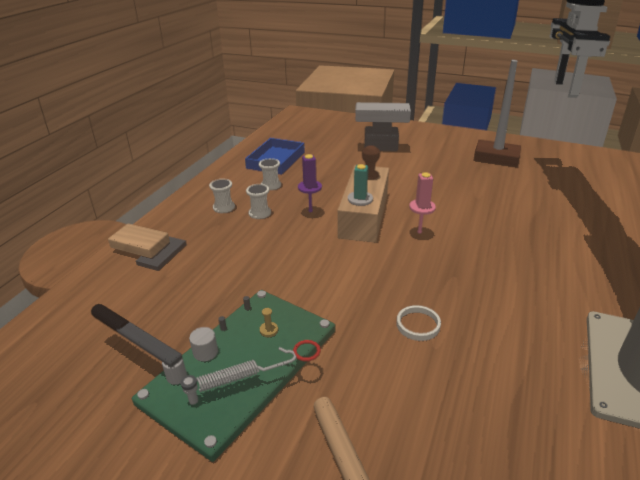

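The scene view shows three puller shapes: pink at (183,185), purple at (163,288) and teal at (187,226). The teal one stands in the wooden block, so it is the puller. The ring is at (414,213), the post at (404,245) and the stud at about (500,251). In the side view they are at: teal (361,182), ring (307,351), post (268,315), stud (190,383).

```bash
python3 - <<'E'
from h import *
import pickle
S={n:pickle.load(open(n+'.pkl','rb')) for n in('scene','side')}
def comps(m,amin=20):
    n,l,st,c=cv2.connectedComponentsWithStats(m.astype(np.uint8)); return [(st[i].tolist(),c[i].round(1).tolist()) for i in range(1,n) if st[i][4]>amin]
for n,s in S.items():
    hsv=cv2.cvtColor(s['img'],cv2.COLOR_BGR2HSV); H,Sa,V=[hsv[...,i].astype(int) for i in range(3)]
    red=((H<5)|(H>174))&(Sa>170)&(V>110)
    teal=(H>76)&(H<96)&(Sa>120)&(V>60)
    brass=(H>14)&(H<24)&(Sa>165)&(V>120)
    print(n)
    for c,col in comps(red) and [(c,c[1]) for c in comps(red)]: print(' red',c)
    x,y,w,h=[0]*4
    for c in comps(red):
        x,y,w,h,_=c[0]
        if w>15:
            pts=np.argwhere(red[y:y+h,x:x+w])[:,::-1]+[x,y]
            hull=cv2.convexHull(pts.astype(np.int32)); P=np.array([onz(s,*p[0],.045)[:2] for p in hull])
            print(' ring', cv2.minEnclosingCircle(P.astype(np.float32)))
    for c in comps(teal): print(' teal',c)
    for c in comps(brass,12):
        if 200<c[1][0]<450 and 200<c[1][1]<350: print(' brass',c)
a=S['scene']['img']; b=S['side']['img']
im=np.hstack([cv2.resize(a[190:310,350:530],None,fx=2.2,fy=2.2,interpolation=2),cv2.resize(b[290:410,140:320],None,fx=2.2,fy=2.2,interpolation=2)])
im2=np.hstack([cv2.resize(a[190:270,90:270],None,fx=2.2,fy=2.2,interpolation=2),cv2.resize(b[150:230,290:470],None,fx=2.2,fy=2.2,interpolation=2)])
cv2.imwrite('pics/c1.png',np.vstack([im,im2])); print(im.shape,im2.shape)
for nm,uv in dict(pivtop=(500,251),blk1=(228,275),).items(): print(nm,pt(S['scene'],*uv))
print(pt(S['side'],190,382), onz(S['side'],190,382,.05),onz(S['scene'],500,251,.05))
E
```

```text
scene
 red ([404, 205, 21, 15, 111], [413.6, 212.0])
 ring ((0.4771634340286255, 0.16335910558700562), 0.019536523148417473)
 teal ([175, 207, 24, 38, 516], [187.2, 227.4])
side
 red ([297, 341, 23, 19, 79], [309.6, 350.9])
 ring ((0.47902825474739075, 0.16340334713459015), 0.017487529665231705)
(264, 792, 3) (176, 792, 3)
pivtop [0.5958385  0.27310616 0.05770356]
blk1 [ 0.55483085 -0.17202187  0.00409927]
[0.58728769 0.27790703 0.05874894] [0.59284162 0.27231593 0.05      ] [0.58934425 0.27778044 0.05      ]
```

View pics/c1.png

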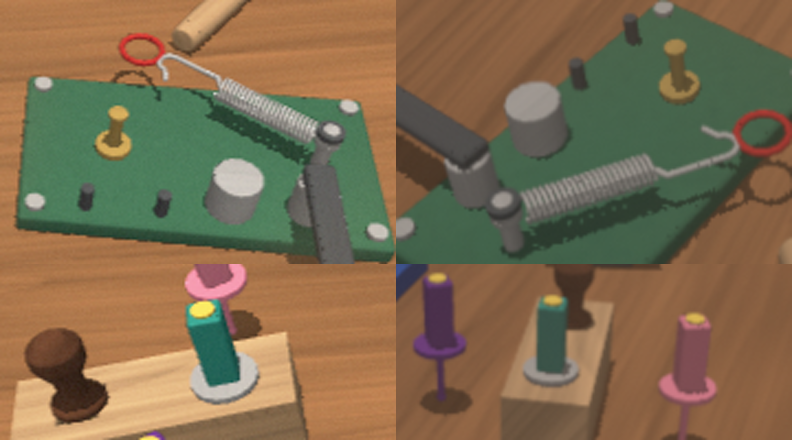

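The crop confirms teal as the puller, with its guard on the block, and shows the hook open toward the post. Stud top is at scene (500,249) / side (189.5,382), post top at (404,241) / (267,311), and the teal cap at (182.3,211) / (360.5,166.4).

```bash
cat >> h.py <<'E'
def tri(a,ua,b,ub):
    o1,d1=ray(a,*ua);o2,d2=ray(b,*ub); d1=d1/np.linalg.norm(d1);d2=d2/np.linalg.norm(d2)
    t=np.linalg.lstsq(np.c_[d1,-d2],o2-o1,rcond=None)[0]; p,q=o1+t[0]*d1,o2+t[1]*d2
    return (p+q)/2,np.linalg.norm(p-q)
E
python3 - <<'E'
from h import *
import pickle
a,b=[pickle.load(open(n+'.pkl','rb')) for n in('scene','side')]
P={}
for nm,u,v in [('stud',(500,249),(189.5,382)),('post',(404,241),(267,311)),('cap',(182.3,211),(360.5,166.4)),('disc',(191.8,241.8),(360.5,197.7)),('ring',(414,212.5),(307,351))]:
    P[nm],e=tri(a,u,b,v); print(nm,P[nm].round(4),round(e,4))
r,p,s=P['ring'][:2],P['post'][:2],P['stud'][:2]
print(np.linalg.norm(r-s),np.linalg.norm(p-s)); A=lambda d:np.arctan2(d[1],d[0])
print(A(r-s),A(p-s))
# block orientation: top face pixels by depth
for s,x0,x1,y0,y1 in((a,90,240,220,300),(b,330,400,160,240)):
    pts=np.array([pt(s,u,v) for v in range(y0,y1) for u in range(x0,x1) if s['z_map'][v,u]>0]); hsv=cv2.cvtColor(s['img'],cv2.COLOR_BGR2HSV)[y0:y1,x0:x1].reshape(-1,3)
    m=abs(pts[:,2]-.064)<.004; q=pts[m][:,:2].astype(np.float32); q=q[np.linalg.norm(q-np.median(q,0),axis=1)<.13]
    print(m.sum(),cv2.minAreaRect(q))
E
```

```text
stud [0.5899 0.2761 0.0556] 0.0001
post [0.5574 0.1253 0.0576] 0.0003
cap [ 0.5306 -0.2206  0.1348] 0.0005
disc [ 0.5296 -0.2222  0.0662] 0.0008
ring [0.4778 0.1636 0.0437] 0.0008
0.15871119012508697 0.15424978411235687
-2.354494874041372 -1.7828866139564747
3466 ((0.5730979442596436, -0.26674407720565796), (0.1564752757549286, 0.20074984431266785), 9.723194122314453)
1120 ((0.5351969599723816, -0.2678556740283966), (0.07667624205350876, 0.19726327061653137), 9.301417350769043)
```

jog_arm(
  motion="-1 1 -0.65 0 0 0 0;-1 1 -0.65 0 0 0 0;-1 1 -0.65 0 0 0 0;-1 1 -0.65 0 0 0 0;-1 1 -0.65 0 0 0 0",
  newtons=40,
)

```text
t: 0.65
ee_pos: [0.296, -0.4892, 0.2223]
ee_rot: [0.99, 0.138, -0.0, -0.0]
force: [-0.0, -0.1, 0.1]
finger_gap: 0.0937
grasp_force: 0.0
```

jog_arm(
  motion="-1 1 -0.65 0 0 0 0;-1 1 -0.65 0 0 0 0;-1 1 -0.65 0 0 0 0;-1 1 -0.65 0 0 0 0;-1 0 0 0 0 0 0",
)

```text
t: 1.15
ee_pos: [0.3937, -0.3775, 0.2223]
ee_rot: [0.99, 0.142, 0.001, -0.001]
force: [-0.6, -0.2, 0.2]
finger_gap: 0.0942
grasp_force: 0.0
```

jog_arm(
  motion="-1 0.96 -0.63 0 0 0 0;-1 0.96 -0.63 0 0 0 0;-1 0.96 -0.63 0 0 0 0;-1 0.96 -0.63 0 0 0 0;-1 0.96 -0.63 0 0 0 0",
)

```text
t: 1.65
ee_pos: [0.5024, -0.2522, 0.2224]
ee_rot: [0.991, 0.137, -0.0, 0.0]
force: [0.6, -0.7, -0.4]
finger_gap: 0.094
grasp_force: 0.0
```

jog_arm(
  motion="-1 0.96 -0.63 0 0 0 0;-1 0 0 0 0 0 6.4;-1 0 0 0 0 0 0",
)

```text
t: 1.95
ee_pos: [0.5248, -0.2261, 0.2222]
ee_rot: [0.997, 0.083, -0.0, 0.0]
force: [-0.1, -0.5, 1.0]
finger_gap: 0.0937
grasp_force: 0.0
```

```bash
python3 - <<'E'
from h import *
import pickle
s=snap('wrist'); pickle.dump(s,open('w1.pkl','wb')); cv2.imwrite('pics/w1.png',s['img'])
hsv=cv2.cvtColor(s['img'],cv2.COLOR_BGR2HSV); H,S,V=[hsv[...,i].astype(int) for i in range(3)]
teal=((H>76)&(H<96)&(S>110)&(V>50)).astype(np.uint8)
n,l,st,c=cv2.connectedComponentsWithStats(teal)
for i in range(1,n):
    if st[i][4]>100:
        print(st[i],c[i])
s2=robot.get_state(); print(s2['ee_pos'],s2['ee_rot'],s2['joints'])
E
```

```text
[ 300  207   35   47 1074] [316.97299814 227.10335196]
[ 0.52413072 -0.22705352  0.22221101] [ 9.96527290e-01  8.32641557e-02 -5.63635834e-04  3.50774612e-04] [ 0.32581522  0.51488448  0.0502873   1.7434184  -0.03054229  0.88476718
 -1.01511494]
```

View pics/w1.png

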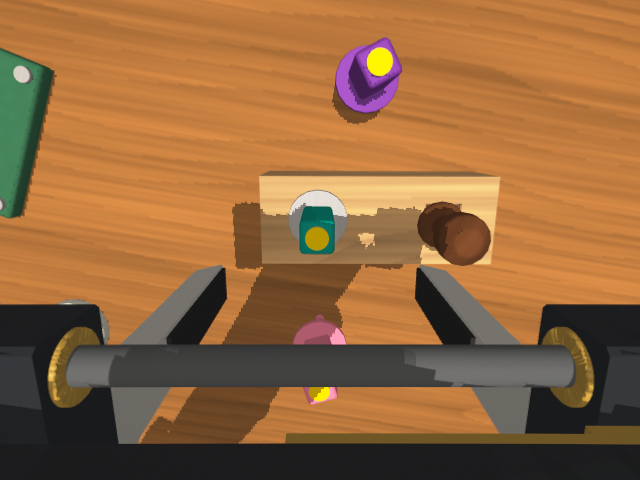

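The wrist view shows the teal cap at (316.5,238), its guard at (318,218), and the block square to the gripper. The pusher is at (455,235), well clear.

```bash
python3 - <<'E'
from h import *
import pickle
s=pickle.load(open('w1.pkl','rb'))
print(onz(s,316.5,238,.1345),pt(s,316,238),onz(s,318,218,.070),pt(s,311,200))
# block corners top (z .064)
c=[onz(s,*p,.064)[:2] for p in((260,176),(499,180),(492,264),(261,264))]
print(np.round(c,4),np.mean(c,0)); d=c[1]-c[0]; print(np.degrees(np.arctan2(d[1],d[0])))
E
```

```text
[ 0.53038271 -0.22361591  0.1345    ] [ 0.53057857 -0.22325526  0.13552047] [ 0.53166424 -0.22403394  0.07      ] [ 0.54560526 -0.21586794  0.07003859]
[[ 0.5575 -0.1711]
 [ 0.5869 -0.3669]
 [ 0.5153 -0.3808]
 [ 0.4819 -0.1818]] [ 0.53539498 -0.27510504]
-81.44588443853706
```

jog_arm(
  motion="-1 0.24 -0.09 0.5 0 0 0;-1 0 0 0.9 0 0 0;-1 0 0 0.9 0 0 0;-1 0 0 0.9 0 0 0;-1 0 0 0.87 0 0 0",
)

```text
t: 2.5
ee_pos: [0.5305, -0.2231, 0.0983]
ee_rot: [0.997, 0.082, -0.0, -0.0]
force: [-0.1, -0.5, 0.0]
finger_gap: 0.0939
grasp_force: 0.0
```

jog_arm(
  motion="-1 0 0 0 0 0 0;1 0 0 0 0 0 0;1 0 0 0 0 0 0;1 0 0 0 0 0 0;1 0 0 0 0 0 0",
)

```text
t: 3.0
ee_pos: [0.532, -0.2229, 0.1015]
ee_rot: [0.997, 0.082, 0.001, 0.0]
force: [0.2, -0.2, -0.3]
finger_gap: 0.0654
grasp_force: 0.0
```

jog_arm(
  motion="1 0 0 0 0 0 0;1 0 0 0 0 0 0;1 0 0 0 0 0 0",
)

```text
t: 3.3
ee_pos: [0.5314, -0.2225, 0.1006]
ee_rot: [0.997, 0.083, 0.0, 0.0]
force: [-0.2, 0.9, -0.2]
finger_gap: 0.0412
grasp_force: 0.0
```

jog_arm(
  motion="1 0 0 0 0 0 0;1 0 0 0 0 0 0;1 0 0 0 0 0 0;1 0 0 0 0 0 0;1 0 0 0 0 0 0",
)

```text
t: 3.8
ee_pos: [0.5313, -0.2225, 0.1004]
ee_rot: [0.997, 0.082, -0.0, -0.0]
force: [0.4, 0.6, 0.0]
finger_gap: 0.024
grasp_force: 40.0
```

jog_arm(
  motion="1 0 0 -0.5 0 0 0;1 0 0 -1 0 0 0;1 0 0 -1 0 0 0;1 0 0 -1 0 0 0;1 0 0 0 0 0 0",
)

```text
t: 4.3
ee_pos: [0.5337, -0.2236, 0.2092]
ee_rot: [0.997, 0.082, 0.003, 0.002]
force: [0.1, -1.0, -1.0]
finger_gap: 0.024
grasp_force: 40.0
```

jog_arm(
  motion="1 0.03 -1 0 0 0 0;1 0.03 -1 0 0 0 0;1 0.03 -1 0 0 0 0;1 0.03 -1 0 0 0 0;1 0.03 -1 0 0 0 0",
)

```text
t: 4.8
ee_pos: [0.51, -0.0726, 0.2042]
ee_rot: [0.997, 0.082, -0.001, -0.0]
force: [0.0, -0.1, -2.0]
finger_gap: 0.0234
grasp_force: 40.0
```

jog_arm(
  motion="1 0.03 -1 0 0 0 0;1 0.03 -1 0 0 0 0;1 0.03 -1 0 0 0 0;1 0.03 -1 0 0 0 0;1 0.03 -1 0 0 0 0",
)

```text
t: 5.3
ee_pos: [0.4898, 0.0758, 0.2043]
ee_rot: [0.997, 0.082, -0.001, 0.0]
force: [0.3, 0.3, -0.3]
finger_gap: 0.0237
grasp_force: 40.0
```

jog_arm(
  motion="1 0 0 0 0 0 7.5;1 0 0 0 0 0 7.5;1 0 0 0 0 0 7.5;1 0 0 0 0 0 7.5;1 0 0 0 0 0 0",
)

```text
t: 5.8
ee_pos: [0.4901, 0.0748, 0.2043]
ee_rot: [0.984, -0.178, -0.001, 0.001]
force: [0.9, -0.4, -1.4]
finger_gap: 0.0238
grasp_force: 40.0
```

```bash
python3 - <<'E'
from h import *
import pickle
ims=[]
for n in('scene','side','wrist'):
    s=snap(n); pickle.dump(s,open(n+'2.pkl','wb'));ims.append(s['img'])
st=robot.get_state(); print(st['ee_pos'],st['ee_rot'],st['joints'])
ims[0]=cv2.resize(ims[0][120:320,300:540],(400,300))if 0 else ims[0][150:300,280:480]
cv2.imwrite('pics/m2.png',np.vstack([np.hstack([cv2.resize(ims[0],(400,300)),cv2.resize(ims[1][220:370,230:430],(400,300))]),cv2.resize(ims[2],(800,600))[0:300]]))
E
```

```text
[0.49048855 0.07490761 0.20483006] [ 9.84230681e-01 -1.76888945e-01 -4.67665159e-04  2.21630754e-04] [-0.33851179  0.44039497  0.18350737  1.96114811 -0.11412833  0.75083258
 -2.01493137]
```

View pics/m2.png

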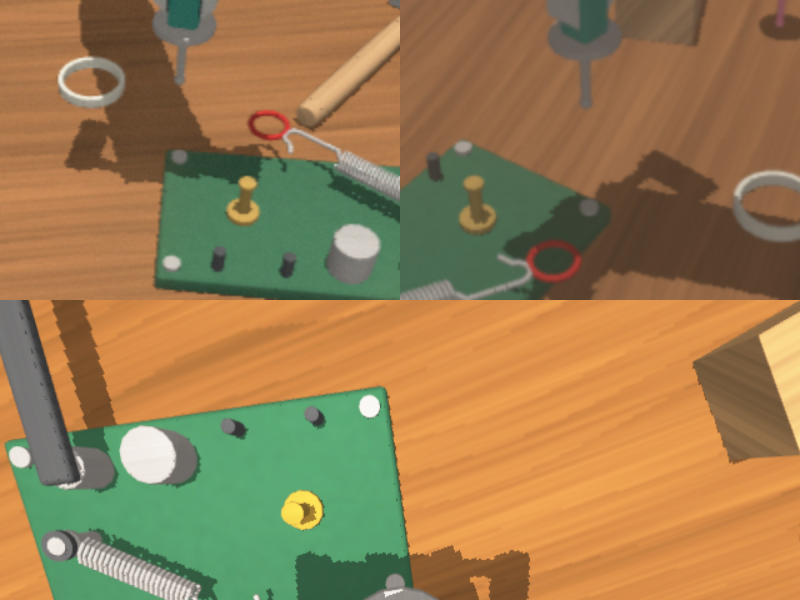

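The tip is at scene (370.5,191) / side (323,272), the ring at scene (414.5,212) / side (306.5,350.5). In the wrist view the stud top is at (46,197) and the post top at (233.6,170.4).

```bash
python3 - <<'E'
from h import *
import pickle
a,b,w=[pickle.load(open(n+'2.pkl','rb')) for n in('scene','side','wrist')]
tip,e=tri(a,(370.5,190.5),b,(323,271.5)); print('tip',tip,e)
r,e=tri(a,(414.5,212),b,(306.5,350.5)); print('ring',r,e)
print('tip-tcp',tip-[.4905,.0749,.2048])
print('stud w',onz(w,46.4,196.8,.0575),'post w',onz(w,233.6,170.4,.058), pt(w,233,170),pt(w,46,197))
E
```

```text
tip [0.48878915 0.07717462 0.11349534] 0.0014324226957278144
ring [0.47821218 0.16428363 0.04522663] 0.0008795974883993707
tip-tcp [-0.00171085  0.00227462 -0.09130466]
stud w [0.59109679 0.27198407 0.0575    ] post w [0.5582416  0.12230978 0.058     ] [0.55869973 0.12269932 0.05770937] [0.5910862  0.27249065 0.05732575]
```

jog_arm(
  motion="1 -0.45 -0.87 0 0 0 0;1 -0.45 -0.87 0 0 0 0;1 -0.45 -0.86 0 0 0 0;1 0 0 0.8 0 0 0;1 0 0 0.8 0 0 0",
)

```text
t: 6.45
ee_pos: [0.4807, 0.1637, 0.1572]
ee_rot: [0.984, -0.176, 0.001, -0.001]
force: [-0.4, -0.3, -0.7]
finger_gap: 0.0234
grasp_force: 40.0
```

jog_arm(
  motion="1 0 0 0 0 0 0;1 0 0 0 0 0 0",
)

```text
t: 6.65
ee_pos: [0.4803, 0.1618, 0.1574]
ee_rot: [0.984, -0.178, -0.0, 0.0]
force: [0.1, -0.6, -1.3]
finger_gap: 0.0238
grasp_force: 40.0
```

```bash
python3 - <<'E'
from h import *
import pickle
ims=[]
for n in('scene','side'):
    s=snap(n); pickle.dump(s,open(n+'3.pkl','wb'));ims.append(s['img'])
st=robot.get_state(); print(st['ee_pos'],st['ee_rot'])
cv2.imwrite('pics/m3.png',np.hstack([cv2.resize(ims[0][160:260,365:465],(400,400),interpolation=2),cv2.resize(ims[1][290:390,255:355],(400,400),interpolation=2)]))
E
```

```text
[0.48123739 0.16204505 0.15836063] [ 9.83968114e-01 -1.78342068e-01  7.99430327e-04 -4.68146120e-04]
```

View pics/m3.png

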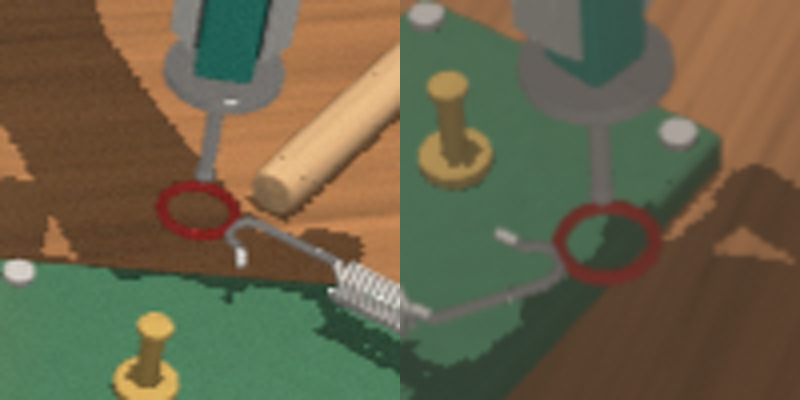

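The tip is at scene (416.7,204.7) / side (305.7,340), the ring centre at (415,212.5) / (306.7,350.7). It looks right above the ring.

```bash
python3 - <<'E'
from h import *
import pickle
a,b=[pickle.load(open(n+'3.pkl','rb')) for n in('scene','side')]
print(tri(a,(416.7,204.7),b,(305.7,340)),tri(a,(415,212.5),b,(306.7,350.7)))
E
```

```text
(array([0.47932228, 0.16457594, 0.06451446]), np.float64(0.0008709928200677602)) (array([0.47835507, 0.1647062 , 0.0446523 ]), np.float64(0.00044904030895955845))
```

jog_arm(
  motion="1 0 0 0.4 0 0 0;1 0 0 0.4 0 0 0;1 0 0 0.4 0 0 0;1 0 0 0 0 0 0;1 0 0 0 0 0 0",
  newtons=55,
)

```text
t: 7.25
ee_pos: [0.48, 0.1619, 0.1208]
ee_rot: [0.984, -0.178, -0.001, 0.0]
force: [0.1, 0.7, -0.9]
finger_gap: 0.0239
grasp_force: 55.0
```

```bash
cat > plan.py <<'E'
from h import *
from scipy.spatial.transform import Rotation as R
off=np.array([-.0016,.0024]); piv=np.array([.5899,.2755]); post=np.array([.5574,.1250])
def here():
    st=robot.get_state(); p=st['ee_pos'];M=R.from_quat(st['ee_rot']).as_matrix(); d=p[:2]+off-piv
    print('ee',p.round(4),'pin r %.4f ang %.2f'%(np.hypot(*d),np.degrees(np.arctan2(d[1],d[0]))),'F',st['force'].round(1),'tilt',np.degrees(np.arccos(-M[2,2])).round(2),'post ang',np.degrees(np.arctan2(*(post-piv)[::-1])).round(2), 'gf',st['grasp_force'])
    return p[:2]+off,M
def steps(pts):
    c,M=here(); 
    for r,a in pts:
        t=piv+r*np.array([np.cos(np.radians(a)),np.sin(np.radians(a))]); d=M[:2,:2].T@(t-c); print(r,a,(d/.03).round(2)); c=t
E
python3 - <<'E'
from plan import *
steps([(.165,-135),(.175,-135),(.185,-135),(.195,-135),(.205,-135),(.216,-135)]+[(.216,-135+3.3*i) for i in range(1,11)])
E
```

```text
ee [0.48   0.1619 0.1208] pin r 0.1574 ang -135.08 F [ 0.1  0.7 -0.9] tilt 0.07 post ang -102.19 gf 54.99885678291321
0.165 -135 [-0.1   0.23]
0.175 -135 [-0.14  0.3 ]
0.185 -135 [-0.14  0.3 ]
0.195 -135 [-0.14  0.3 ]
0.205 -135 [-0.14  0.3 ]
0.216 -135 [-0.15  0.33]
0.216 -131.7 [0.38 0.16]
0.216 -128.4 [0.39 0.14]
0.216 -125.1 [0.4  0.12]
0.216 -121.8 [0.4  0.09]
0.216 -118.5 [0.41 0.07]
0.216 -115.2 [0.41 0.05]
0.216 -111.9 [0.41 0.02]
0.216 -108.6 [ 0.41 -0.  ]
0.216 -105.3 [ 0.41 -0.03]
0.216 -102.0 [ 0.41 -0.05]
```

jog_arm(
  motion="1 -0.1 0.23 0 0 0 0;1 -0.14 0.3 0 0 0 0;1 -0.14 0.3 0 0 0 0;1 -0.14 0.3 0 0 0 0;1 -0.14 0.3 0 0 0 0",
)

```text
t: 7.75
ee_pos: [0.4475, 0.129, 0.122]
ee_rot: [0.984, -0.178, 0.001, -0.001]
force: [2.9, 2.5, -1.9]
finger_gap: 0.0236
grasp_force: 55.0
```

jog_arm(
  motion="1 -0.15 0.33 0 0 0 0;1 0 0 0 0 0 0;1 0 0 0 0 0 0;1 0 0 0 0 0 0",
)

```text
t: 8.15
ee_pos: [0.4404, 0.122, 0.1217]
ee_rot: [0.984, -0.178, 0.001, -0.001]
force: [3.2, 3.3, -2.4]
finger_gap: 0.0236
grasp_force: 55.0
```

```bash
python3 - <<'E'
from plan import *
here(); ims=[snap(n)['img'] for n in('scene','side')]
cv2.imwrite('pics/m4.png',np.hstack([cv2.resize(ims[0][140:260,360:480],(400,400),interpolation=2),cv2.resize(ims[1][290:410,240:360],(400,400),interpolation=2)]))
E
```

```text
ee [0.4404 0.122  0.1217] pin r 0.2137 ang -135.01 F [ 3.2  3.3 -2.4] tilt 0.17 post ang -102.19 gf 54.99894440174103
```

View pics/m4.png

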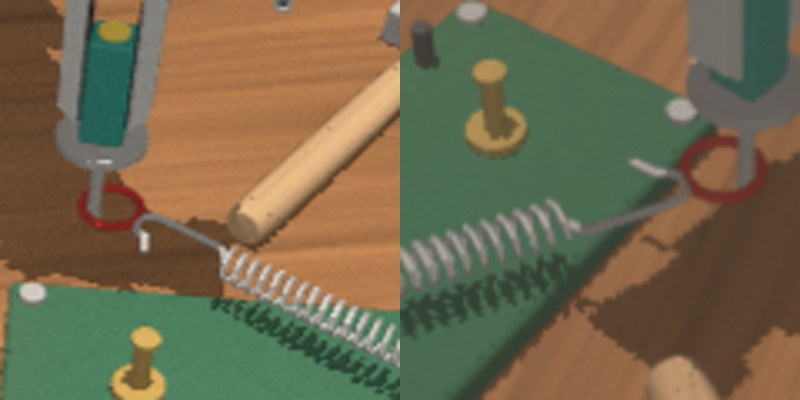

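The spring is stretched: the pin bears on the far side of the ring with about 4.6 N. Next I swing it around to the post, drawn out slightly further.

```bash
python3 - <<'E'
from plan import *
steps([(.218,-133)]+[(.218,-133+3.1*i) for i in range(1,11)])
E
```

```text
ee [0.4405 0.1221 0.1217] pin r 0.2136 ang -135.00 F [ 3.2  3.4 -2. ] tilt 0.17 post ang -102.19 gf 54.99881029129028
0.218 -133 [0.17 0.23]
0.218 -129.9 [0.37 0.14]
0.218 -126.8 [0.37 0.12]
0.218 -123.7 [0.38 0.1 ]
0.218 -120.6 [0.39 0.08]
0.218 -117.5 [0.39 0.06]
0.218 -114.4 [0.39 0.04]
0.218 -111.3 [0.39 0.02]
0.218 -108.2 [ 0.39 -0.01]
0.218 -105.1 [ 0.39 -0.03]
0.218 -102.0 [ 0.39 -0.05]
```

jog_arm(
  motion="1 0.17 0.23 0 0 0 0;1 0.37 0.14 0 0 0 0;1 0.37 0.12 0 0 0 0;1 0.38 0.1 0 0 0 0;1 0.39 0.08 0 0 0 0",
)

```text
t: 8.75
ee_pos: [0.4803, 0.0852, 0.1215]
ee_rot: [0.984, -0.178, 0.0, -0.001]
force: [3.0, 5.0, -0.5]
finger_gap: 0.0237
grasp_force: 55.0
```

jog_arm(
  motion="1 0.39 0.06 0 0 0 0;1 0.39 0.04 0 0 0 0;1 0.39 0.02 0 0 0 0;1 0.39 -0.01 0 0 0 0;1 0 0 0 0 0 0",
)

```text
t: 9.25
ee_pos: [0.5233, 0.0658, 0.1213]
ee_rot: [0.984, -0.179, 0.0, -0.001]
force: [1.7, 5.3, -0.9]
finger_gap: 0.0239
grasp_force: 55.0
```

```bash
python3 - <<'E'
from plan import *
steps([(.218,-105.1),(.218,-102.),(.218,-101)])
E
```

```text
ee [0.5233 0.0658 0.1213] pin r 0.2183 ang -108.22 F [ 1.7  5.3 -0.9] tilt 0.08 post ang -102.19 gf 54.99916970729828
0.218 -105.1 [ 0.39 -0.04]
0.218 -102.0 [ 0.39 -0.05]
0.218 -101 [ 0.13 -0.02]
```

jog_arm(
  motion="1 0.39 -0.02 0 0 0 0;1 0.39 -0.03 0 0 0 0;1 0.06 0 0 0 0 0;1 0 0 0 0 0 0;1 0 0 0 0 0 0",
)

```text
t: 9.75
ee_pos: [0.5451, 0.0593, 0.1209]
ee_rot: [0.984, -0.178, -0.002, -0.001]
force: [1.5, 5.3, -0.8]
finger_gap: 0.024
grasp_force: 55.0
```

```bash
python3 - <<'E'
from plan import *
steps([(.208,-102),(.198,-102),(.19,-102),(.18,-102)]); ims=[snap(n)['img'] for n in('scene','side')]
cv2.imwrite('pics/m5.png',np.hstack([cv2.resize(ims[0][170:290,340:460],(400,400),interpolation=2),cv2.resize(ims[1][270:390,210:330],(400,400),interpolation=2)]))
E
```

```text
ee [0.5451 0.0593 0.1209] pin r 0.2188 ang -102.26 F [ 1.5  5.3 -0.8] tilt 0.2 post ang -102.19 gf 54.999343156814575
0.208 -102 [-0.02 -0.36]
0.198 -102 [-0.05 -0.33]
0.19 -102 [-0.04 -0.26]
0.18 -102 [-0.05 -0.33]
```

View pics/m5.png

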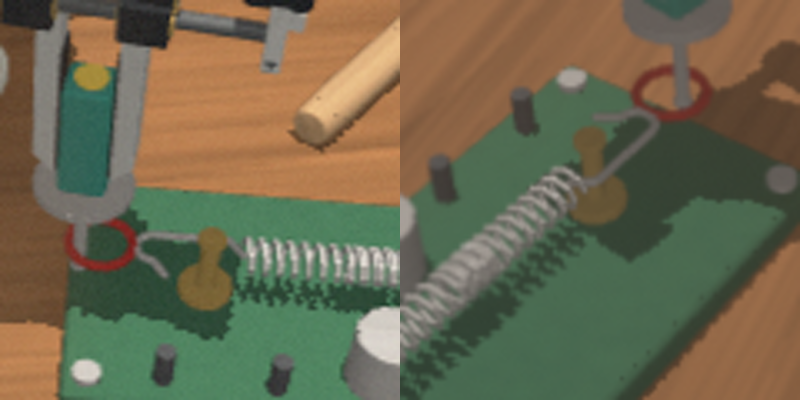

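The view shows the post standing between the shank and the lip, with the hook drawn beyond it. Now I let it back along the line.

jog_arm(
  motion="1 -0.02 -0.33 0 0 0 0;1 -0.05 -0.33 0 0 0 0;1 -0.05 -0.3 0 0 0 0;1 -0.03 -0.17 0 0 0 0;1 0 0 0 0 0 0",
)

```text
t: 10.35
ee_pos: [0.553, 0.0907, 0.121]
ee_rot: [0.984, -0.178, -0.001, 0.001]
force: [-0.8, -0.8, -1.3]
finger_gap: 0.0239
grasp_force: 55.0
```

jog_arm(
  motion="1 -0.03 -0.16 0 0 0 0;1 0 -0.08 0 0 0 0;1 0 0 0 0 0 0;1 0 0 0 0 0 0",
)

```text
t: 10.75
ee_pos: [0.5553, 0.0977, 0.1213]
ee_rot: [0.984, -0.178, -0.0, 0.0]
force: [-0.2, -0.3, -0.6]
finger_gap: 0.0237
grasp_force: 55.0
```

```bash
python3 - <<'E'
from plan import *
here(); ims=[snap(n)['img'] for n in('scene','side')]
cv2.imwrite('pics/m6.png',np.hstack([cv2.resize(ims[0][170:290,340:460],(400,400),interpolation=2),cv2.resize(ims[1][270:390,210:330],(400,400),interpolation=2)]))
E
```

```text
ee [0.5553 0.0977 0.1213] pin r 0.1791 ang -101.67 F [-0.2 -0.3 -0.6] tilt 0.03 post ang -102.19 gf 54.9987530708313
```

View pics/m6.png

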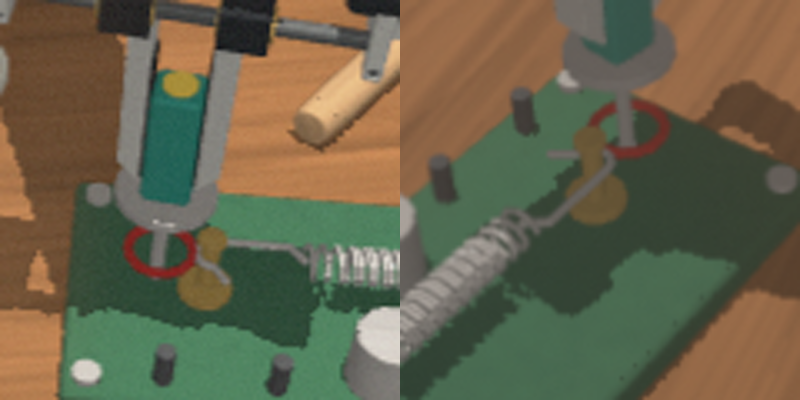

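The hook now sits on the post and the pin is central and unloaded in the ring. I lift out and go back.

jog_arm(
  motion="1 0 0 -0.5 0 0 0;1 0 0 -0.8 0 0 0;1 0 0 -0.8 0 0 0;1 0 0 -0.8 0 0 0;1 0 0 0 0 0 0",
)

```text
t: 11.35
ee_pos: [0.5576, 0.0982, 0.2114]
ee_rot: [0.984, -0.179, 0.003, -0.001]
force: [0.5, 0.9, -1.3]
finger_gap: 0.0238
grasp_force: 55.0
```

jog_arm(
  motion="1 0 0 0 0 0 -7.5;1 0 0 0 0 0 -7.5;1 0 0 0 0 0 -7.5;1 0 0 0 0 0 -7.5;1 0 0 0 0 0 0",
)

```text
t: 11.85
ee_pos: [0.5546, 0.0978, 0.2072]
ee_rot: [0.997, 0.083, -0.001, -0.0]
force: [0.2, -0.3, -0.9]
finger_gap: 0.0237
grasp_force: 55.0
```

jog_arm(
  motion="1 -0.23 0.95 0 0 0 0;1 -0.23 0.95 0 0 0 0;1 -0.23 0.95 0 0 0 0;1 -0.23 0.95 0 0 0 0;1 -0.23 0.95 0 0 0 0",
)

```text
t: 12.35
ee_pos: [0.5441, -0.0492, 0.2076]
ee_rot: [0.997, 0.081, -0.001, -0.0]
force: [0.1, 0.3, -1.0]
finger_gap: 0.0237
grasp_force: 55.0
```

jog_arm(
  motion="1 -0.23 0.95 0 0 0 0;1 -0.23 0.95 0 0 0 0;1 -0.23 0.95 0 0 0 0;1 -0.23 0.95 0 0 0 0;1 -0.23 0.95 0 0 0 0",
)

```text
t: 12.85
ee_pos: [0.5334, -0.1955, 0.2075]
ee_rot: [0.997, 0.081, -0.001, -0.0]
force: [0.1, -0.4, -0.9]
finger_gap: 0.0238
grasp_force: 55.0
```

jog_arm(
  motion="1 -0.23 0.9 0 0 0 0;1 0 0 0 0 0 0;1 0 0 0 0 0 0",
)

```text
t: 13.15
ee_pos: [0.5311, -0.2223, 0.2076]
ee_rot: [0.997, 0.081, -0.001, -0.0]
force: [1.2, 0.8, -1.5]
finger_gap: 0.0235
grasp_force: 55.0
```

```bash
python3 - <<'E'
from plan import *
here(); ss=[snap(n) for n in('scene','side')]; ims=[s['img'] for s in ss]
import pickle; pickle.dump(ss,open('m7.pkl','wb'))
cv2.imwrite('pics/m7.png',np.hstack([cv2.resize(ims[0][150:300,110:260],(400,400),interpolation=2),cv2.resize(ims[1][100:250,290:440],(400,400),interpolation=2)]))
E
```

```text
ee [ 0.5311 -0.2223  0.2076] pin r 0.4991 ang -96.95 F [ 1.2  0.8 -1.5] tilt 0.08 post ang -102.19 gf 54.99904274940491
```

View pics/m7.png

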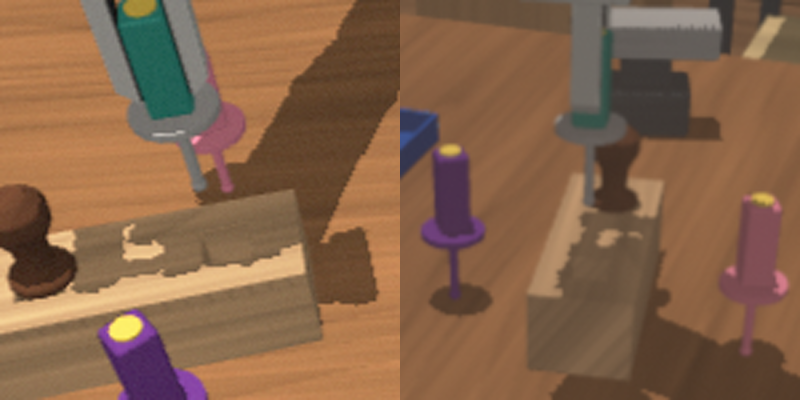

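The puller hangs straight above the free socket. Its tip is at scene (185,220) / side (360.5,175.5), and the pusher at crop (45,250) is clear.

```bash
python3 - <<'E'
from plan import *
import pickle
a,b=pickle.load(open('m7.pkl','rb'))
t,e=tri(a,(185,220),b,(360.5,175.5)); p=robot.get_state()['ee_pos']; print(t,e,t-p)
E
```

```text
[ 0.53022165 -0.2210819   0.11549815] 0.00048177045501877224 [-0.00155825 -0.00060376 -0.0923804 ]
```

jog_arm(
  motion="1 0 0 0.6 0 0 0;1 0 0 0.6 0 0 0;1 0 0 0.5 0 0 0;1 0 0 0.5 0 0 0;1 0 0 0 0 0 0",
)

```text
t: 13.75
ee_pos: [0.5307, -0.2198, 0.1405]
ee_rot: [0.997, 0.083, -0.002, -0.001]
force: [-0.5, 0.5, -1.6]
finger_gap: 0.0238
grasp_force: 55.0
```

jog_arm(
  motion="1 0 0 0.5 0 0 0;1 0 0 0.4 0 0 0;1 0 0 0.3 0 0 0;1 0 0 0.1 0 0 0;1 0 0 0 0 0 0",
)

```text
t: 14.25
ee_pos: [0.5316, -0.2219, 0.1031]
ee_rot: [0.997, 0.082, -0.0, -0.0]
force: [0.1, 0.1, -1.5]
finger_gap: 0.0237
grasp_force: 55.0
```

Tip is well down in the socket with no contact force. Last 2–3 mm, then release.

jog_arm(
  motion="1 0 0 0.06 0 0 0;1 0 0 0.03 0 0 0;1 0 0 0 0 0 0;1 0 0 0 0 0 0",
)

```text
t: 14.65
ee_pos: [0.5319, -0.2222, 0.1009]
ee_rot: [0.997, 0.082, 0.0, 0.0]
force: [0.1, -0.5, -1.5]
finger_gap: 0.0239
grasp_force: 55.0
```

jog_arm(
  motion="-1 0 0 0 0 0 0;-1 0 0 0 0 0 0;-1 0 0 0 0 0 0;-1 0 0 0 0 0 0;-1 0 0 0 0 0 0",
)

```text
t: 15.15
ee_pos: [0.5318, -0.2221, 0.1007]
ee_rot: [0.997, 0.082, 0.0, 0.0]
force: [-0.2, -0.5, -0.2]
finger_gap: 0.0607
grasp_force: 0.0
```

jog_arm(
  motion="-1 0 0 0 0 0 0;-1 0 0 0 0 0 0;-1 0 0 0 0 0 0;-1 0 0 0 0 0 0;-1 0 0 0 0 0 0",
)

```text
t: 15.65
ee_pos: [0.5318, -0.2221, 0.1007]
ee_rot: [0.997, 0.082, 0.0, -0.0]
force: [-0.1, 0.3, -0.4]
finger_gap: 0.0939
grasp_force: 0.0
```

jog_arm(
  motion="-1 0 0 -0.5 0 0 0;-1 0 0 -1 0 0 0;-1 0 0 -1 0 0 0;-1 0 0 -1 0 0 0;-1 0 0 0 0 0 0",
)

```text
t: 16.15
ee_pos: [0.5343, -0.2231, 0.2097]
ee_rot: [0.997, 0.082, 0.004, 0.002]
force: [1.8, 0.1, -0.2]
finger_gap: 0.0939
grasp_force: 0.0
```

```bash
python3 - <<'E'
from plan import *
here(); a,b,w=[snap(n) for n in('scene','side','wrist')]
def mask(s,f):
    h=cv2.cvtColor(s['img'],cv2.COLOR_BGR2HSV).astype(int); m=f(*[h[...,i] for i in range(3)]).astype(np.uint8)
    n,l,st,c=cv2.connectedComponentsWithStats(m); i=1+np.argmax(st[1:,4]); return st[i],c[i],l==i
teal=lambda H,S,V:(H>76)&(H<96)&(S>110)&(V>50)
red=lambda H,S,V:((H<5)|(H>174))&(S>150)&(V>60)
for s,n in((a,'a'),(b,'b'),(w,'w')):
    try: st,c,m=mask(s,teal); print(n,'teal',st,c.round(1),s['z_map'][m].size)
    except Exception as e: print(n,e)
R_=[]
for s in(a,b):
    st,c,m=mask(s,red); h=cv2.convexHull(np.argwhere(m)[:,::-1].astype(np.int32)); P=np.array([onz(s,*p[0],.045)[:2] for p in h],np.float32); print('ring',st,cv2.minEnclosingCircle(P))
    d=np.array(cv2.minEnclosingCircle(P)[0])-piv; print(np.hypot(*d),np.degrees(np.arctan2(d[1],d[0])))
# guard top height from wrist depth
st,c,m=mask(w,teal); ys,xs=np.where(m); Q=np.array([pt(w,x,y) for x,y in zip(xs,ys)]); top=Q[Q[:,2]>Q[:,2].max()-.004]; print('teal top',Q[:,2].max(),top.mean(0))
u,v=proj(w,np.array([.5305,-.223,.070]))
Z=np.array([pt(w,x,y) for y in range(int(v)-35,int(v)+35) for x in range(int(u)-35,int(u)+35)]); r=np.hypot(Z[:,0]-.5305,Z[:,1]+.223); k=(r<.024)&(r>.019)&(Z[:,2]<.09); print('guard z',np.percentile(Z[k,2],[5,25,50,75,95]).round(4))
E
```

```text
ee [ 0.5343 -0.2231  0.2097] pin r 0.4995 ang -96.57 F [ 1.8  0.1 -0.2] tilt 0.46 post ang -102.19 gf 0.0
a teal [175 207  24  39 520] [187.2 228.1] 520
b attempt to get argmax of an empty sequence
w teal [ 302  219   38   52 1282] [320.2 241.2] 1282
ring [377 237  22  16 123] ((0.5500065088272095, 0.1004345491528511), 0.018930261954665184)
0.17955334226426706 -102.83721509270623
ring [267 300  23  17 110] ((0.5522539615631104, 0.10104749351739883), 0.01877840980887413)
0.17846820789164042 -102.17742943533055
teal top 0.36749071106876713 [ 0.59845082 -0.21203965  0.36749071]
guard z [0.0681 0.0688 0.0693 0.0697 0.0704]
```

The guard top is at 0.069–0.070 m, so the puller is fully seated. The ring is 179 mm from the pivot along the post line, so the spring is hooked.

```bash
python3 -c "
from station import robot
print(robot.job_done())"
```

```text
the job is handed in; nothing more can be done
None
```

I handed the job in at about 16 s: by my last camera measurements the spring is hooked on the brass post under tension, and the teal puller stands upright and fully down in its socket. The hand-in call gave no verdict.

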